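# Pack the test instruments and shut the case

## Task

Pack up the wooden instrument case: first take the yellow spirit level that was left lying across the rims and lay it lengthwise, flat on the floor of the narrow compartment nearer you, then lay the orange test meter, face up, flat on the floor of the wide compartment. Set both down gently without dropping them, and when nothing stands above the rim, swing the lid down without slamming it until it is fully shut. Leave the mug, the ring stack and the tin where they are.

Things in the scene. Friction and masses are not known exactly. Their poses are not given: they have to be found in the camera images.
- case: Open light-wood instrument case, screwed to the bench, to the robot's right: outside 200 mm (its x) by 236 mm (its y), 56 mm high; walls, partition and floor 8 mm thick. Origin: centre of its underside, z up. The lid is hinged on the +x wall; +x points roughly to world -y (robot's right), +y to world +x. A rim-high partition along x makes two compartments with blue floors.
- narrow_bay (a point): Centre of the floor's upper face in the narrow compartment, the one nearer the robot (case x 0, y -64, z 8 mm); axes as the case. The compartment is 184 mm long in x, 92 mm wide in y, 48 mm deep to the rim.
- wide_bay (a point): Centre of the floor's upper face in the wide compartment, the far one (case x 0, y +50, z 8 mm); axes as the case. The compartment is 184 mm long in x, 120 mm wide in y, 48 mm deep to the rim.
- lid (a joint): Lid angle in rad: 0 shut, 1.57 upright, stop at 2.0; starts open at 1.5 to 1.85. Light-wood panel, 212 mm from hinge to free edge, 236 mm wide, 12 mm thick, 0.3 kg, no handle or latch. Stiff hinge (0.45 N m friction): it stays where it is left and needs 1 to 5 N at the free edge to push it over and down. Its free edge overhangs the front wall by 12 mm when shut.
- lid_hinge (a point): Middle of the lid's hinge axis, which runs along case y (case x +100, y 0, z 57 mm). The lid's inner face passes through it. At angle a, a point of the inner face r from the axis lies at case x = 100 - r cos(a), z = 57 + r sin(a) mm; the outer face is 12 mm beyond it along case (sin(a), 0, cos(a)). Its own axes turn with the lid.
- lid_edge (a point): Middle of the lid's free edge (half way through its thickness), 212 mm from the hinge; moves with the lid.
- level: Yellow spirit level with aluminium sole and green vials: straight bar 168 mm long (its x), 22 wide (its y), 40 high (its z), about 0.18 kg. Origin: centre of its underside. It starts standing on its sole on top of the case, bridging the wide compartment from partition to end wall (its x roughly along case y, underside at rim height). Either end may point either way when packed.
- meter: Orange handheld test meter with black face, dial and display, lying on its back on the bench to the robot's left: 140 mm long (its x), 58 wide (its y), 34 high (its z), straight parallel sides 32 high, about 0.35 kg. Origin: centre of its underside. Either end may point either way when packed.
- mug: Black mug, 82 mm across, 85 mm high; bystander. Origin: centre of its underside.
- rings: Stack of five glued wooden rings, 80 mm across, 61 mm high; bystander. Origin: centre of its underside.
- tin: Steel tin, 68 mm across, 100 mm high; bystander. Origin: centre of its underside.
Mind the look-alikes: they are no part of the job. Of the things that look like the meter, the middle-sized one is meant. Of the things that look like the level, the smallest one is meant.

How it is judged:
On the way, in this order (a step that is already met when the one before it is completed fails the run):
1. the level lies lengthwise on the floor of the narrow compartment (x of level in the frame of case between -0.02 and 0.02 m and y of level in the frame of case between -0.105 and -0.023 m and z of level in the frame of case between 0.003 and 0.024 m and angle between the x axis of level and the x axis of case, either way round below 0.3 rad and angle between level's own x axis and vertical between 1.45 and 1.69 rad), for 0.2 s.
2. the meter lies flat on the floor of the wide compartment, the level still in place (all of step 1 and x of meter in the frame of case between -0.03 and 0.03 m and y of meter in the frame of case between 0.012 and 0.088 m and z of meter in the frame of case between 0.003 and 0.016 m and angle between meter's own z axis and vertical below 0.12 rad and value of joint lid above 0.5 rad), for 0.2 s.
At the end, for the whole second after the job is handed in: The level lies level and lengthwise (within 0.3 rad of the case's x) on its sole or side on the floor of the narrow compartment, the meter lies flat and face up on the floor of the wide one, both at rest below the rim, and the lid is shut to within 0.04 rad (all of step 1 and x of meter in the frame of case between -0.03 and 0.03 m and y of meter in the frame of case between 0.012 and 0.088 m and z of meter in the frame of case between 0.003 and 0.016 m and angle between meter's own z axis and vertical below 0.12 rad and linear speed of each of level, meter below 0.02 m/s and value of joint lid below 0.04 rad); the robot touches nothing.
It fails at once if the mug, the ring stack or the tin is disturbed (moved more than 30 mm) (distance of any of mug, rings, tin from where it was at the start of the episode above 0.03 m).
It fails at once if the level is dropped or thrown (faster than 0.6 m/s with no finger touching it) (linear speed of level above 0.6 m/s and contact force between level and the fingers below 0.1 N).
It fails at once if the meter is dropped or thrown (faster than 0.6 m/s with no finger touching it) (linear speed of meter above 0.6 m/s and contact force between meter and the fingers below 0.1 N).
It fails at once if the lid is slammed (closing faster than 3 rad/s) (velocity of joint lid below -3 rad/s).
It also fails if it takes over 69 s, if anything falls off the work surface, if the arm or the gripper's body presses on something with over 40 N, if the wrist force passes 120 N, or if a joint passes its speed limit or range.

## Robot

A 6-joint arm with a two-finger parallel gripper is mounted at the origin on the work surface. World frame = base frame: x ahead of the robot, y to its left, z up, the work surface at z = 0. Lengths are in m, angles in rad, forces in N, time in s.
With the tool pointing down it reaches from about 0.35 to 0.85 m from the base axis. Payload 8.1 kg.
Tool frame: the origin (TCP) lies midway between the tips of the shut fingers; the grasp point (between the pads) lies 19 mm behind it; z points along the fingers, y is the line along which they close (so a half turn about z gives the same grasp; the last joint's range is limited). The gripper opens to 85 mm and grips with 20 to 120 N. Pads are 22 mm wide; open, the fingers measure 114 mm over their backs; the gripper's body (76 mm by 85 mm) begins 54 mm behind the grasp point. The pads swing forward as they close: fully open they stand 13 mm farther back than shut.
Start: joints at [1.092, 0.13, 1.488, -0, 1.523, -0.085], TCP at [0.23, 0.554, 0.231] pointing down, gripper open.
Joint ranges: [-2.96, 2.96], [-0.89, 2.26], [0.02, 2.5], [-1.34, 4.48], [0, 2.73], [-2.66, 2.66]. Speed limits (rad/s): [2.39, 2.39, 2.79, 3.14, 3.14, 3.14].

## Interface

Orientations are given as [roll, pitch, yaw] about the fixed x, y, z axes, in that order (R = Rz(yaw) Ry(pitch) Rx(roll)).
In Python, from station import manip gives the robot as it stands.
- The arm moves only by the tool arm_command, never from a script. Its argument "rows" is a list of rows, each an object of numbers: "tx", "ty", "tz": the shift along the tool's x, y, z in m; "wx", "wy", "wz": the turn, a rotation vector about the tool's x, y, z in rad; "claw": the opening, from 0 (shut) to 1 (fully open). In form: [{"tx": .., "ty": .., "tz": .., "wx": .., "wy": .., "wz": .., "claw": ..}, ...]. A call has 1 to 20 rows; each row shifts and turns the commanded pose from where the row before left it, along the tool's axes as they then stand; what a row does not reach is not made up. A row lasts 1/12 s, in which the tool goes at most 41.7 mm and 7.16 degrees, less where a joint would pass 70% of its speed; a pose out of reach is approached as far as the arm can. A call is refused whole if a number of a shift passes 0.0417 or a number of a turn 0.125, either way. A call with a gripper value outside its range is refused whole. The fingers move at their own pace and stop on an object; the grip force is fixed at half the most. Time passes only in rows, so rows that do not move let the fingers close. It gives the time, the measured TCP pose, the force, the opening and the grip force at its end, in the units of the state.
- manip.sense(): the state, without advancing time (a new reading comes with each control period).
- manip.snapshot(name): name is "side" or "top" or "wrist"; returns a dict with "color" (480x640x3 uint8, red, green, blue), "depth" (480x640 float32, m along the optical axis (not along the pixel's ray), 0 where there is no reading), "vfov" (degrees; the focal length in pixels is half the picture's height over the tangent of half this angle, whatever the lens; pixels are square), "cx", "cy" (the principal point, pixels), "D" ([k1, k2, p1, p2, k3] as OpenCV has them; the pictures are not rectified), "view" (4x4, takes a point from world to camera coordinates); the wrist camera has in their place "mount" (4x4, takes a point from camera to tool coordinates, whose origin is the TCP and whose axes are the flange's). Camera axes: x right, y down, z forward; pixel columns grow to the right and rows downward; lengths in m; the calibration is good to about 2 mm. A picture is of the moment at which its call begins: read the wrist's pose just before it.
- manip.close_job(): hands the job in; it is judged then, once.
The state is a dict: "time_s": time; "q": joint angles; "dq": joint speeds; "effort": joint torques, N m; "eef_pos": TCP position; "tool_rot": TCP orientation; "contact_force": force on the tool from outside, world axes, zero at the start; "ft_torque": the same for the moment, N m; "width": finger opening in m; "grasp_force": force on a finger pad.
Only numpy, scipy, OpenCV 4.12 (cv2) and the standard library are available. Lean on these libraries where they do the work, as an engineer would, in place of code of your own. Each camera call takes 0.05 s, during which the arm holds its last target. There are 200 camera calls.

## Working session

There is one attempt and no reset: what is moved stays moved. The work goes in short steps, Python scripts to look and compute and a tool call to move; the robot and the scene stay as the last step left them, time stands still between calls to the robot, and variables do not carry over. Pictures are saved under pics/ and viewed, at most 10 in all, crops included, and the job is handed in when it is done.

Besides the shell and the picture viewer there is one more tool, called after ">>>" as name(argument=value, ...), one argument or row to a line, values as JSON. arm_command: Moves the arm, as the interface text tells. Its arguments: {"type":"object","properties":{"rows":{"type":"array"}},"required":["rows"]}

```bash
mkdir -p pics; cat > h.py <<'E'
import numpy as np, cv2
from station import manip
from scipy.spatial.transform import Rotation as R
def K(s):
    f=240/np.tan(np.radians(s["vfov"])/2); return np.array([[f,0,s["cx"]],[0,f,s["cy"]],[0,0,1.]])
def c2w(s,st=None):
    if "view" in s: return np.linalg.inv(np.array(s["view"]))
    T=np.eye(4); T[:3,:3]=R.from_euler("xyz",st["tool_rot"]).as_matrix(); T[:3,3]=st["eef_pos"]; return T@np.array(s["mount"])
def cloud(s,st=None):
    v,u=np.mgrid[:480,:640]; p=np.stack([u.ravel(),v.ravel()],1).astype(float)
    n=cv2.undistortPoints(p[:,None],K(s),np.array(s["D"],float))[:,0]
    d=s["depth"].ravel(); P=np.c_[n*d[:,None],d]; T=c2w(s,st)
    W=(P@T[:3,:3].T+T[:3,3]); W[d==0]=np.nan; return W.reshape(480,640,3)
def plane(s,uv,z,st=None):
    n=cv2.undistortPoints(np.array(uv,float).reshape(-1,1,2),K(s),np.array(s["D"],float))[:,0]
    T=c2w(s,st); r=np.c_[n,np.ones(len(n))]@T[:3,:3].T; return T[:3,3]+r*((z-T[2,3])/r[:,2:])
def save(s,n): cv2.imwrite("pics/"+n,cv2.cvtColor(s["color"],cv2.COLOR_RGB2BGR))
E
python3 - <<'E'
from h import *
st=manip.sense(); print(st)
for n in("top","side"):
    s=manip.snapshot(n); save(s,n+"0.png"); np.savez(n+"0.npz",**s); print(s["vfov"],s["D"],c2w(s).round(3).tolist())
E
```

```text
{'time_s': 0.0, 'q': array([ 1.09159358e+00,  1.31186987e-01,  1.48928737e+00, -9.83848280e-06,
        1.52298459e+00, -8.53823325e-02]), 'dq': array([-0.00053202, -0.00131802,  0.00082289,  0.00047043,  0.00056485,
       -0.00097244]), 'effort': array([ 3.86403204e-03, -5.69335377e+01, -5.00597906e+01,  2.09823702e-04,
        1.34172582e-02, -4.00655449e-05]), 'eef_pos': array([0.22994994, 0.55359143, 0.23022456]), 'tool_rot': array([-3.13973233e+00, -1.49363690e-04,  2.74777258e+00]), 'contact_force': array([ 0.64939596,  0.39330335, -0.73152859]), 'ft_torque': array([ 0.02794722,  0.0380817 , -0.05708242]), 'grasp_force': 0.0, 'width': 0.08547328307657552}
44.53398896921492 [-0.15336374  0.          0.          0.          0.        ] [[0.018, -0.991, 0.13, 0.373], [-1.0, -0.021, -0.022, 0.051], [0.024, -0.13, -0.991, 1.325], [0.0, 0.0, 0.0, 1.0]]
53.091891527748494 [0.00764802 0.         0.         0.         0.        ] [[0.824, -0.367, 0.432, 0.123], [-0.566, -0.56, 0.604, -0.565], [0.021, -0.743, -0.669, 0.732], [0.0, 0.0, 0.0, 1.0]]
```

View pics/top0.png

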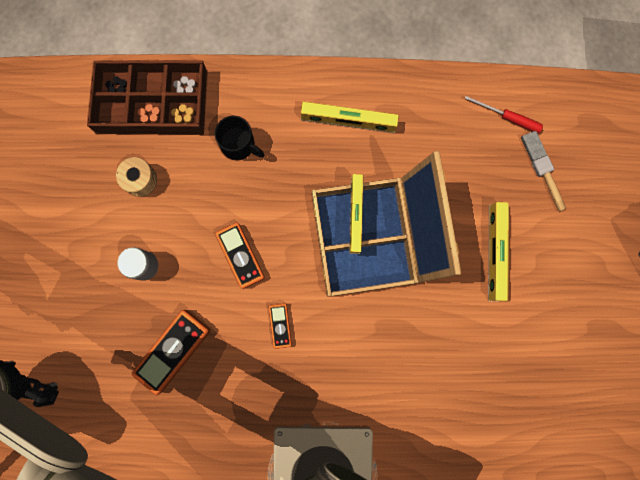

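View pics/side0.png

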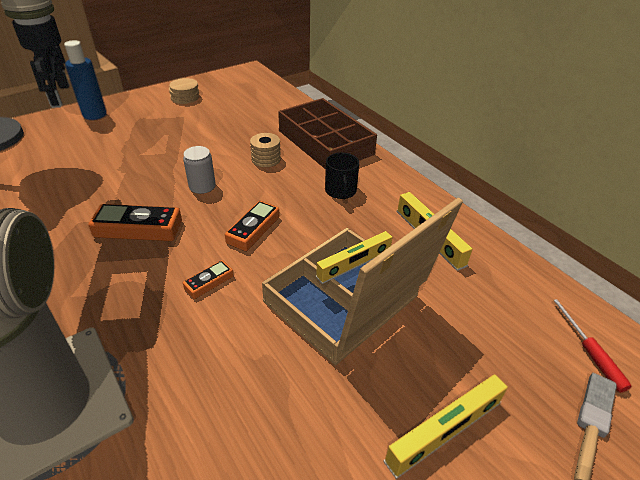

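Top view candidates. Meters: (240,254) middle-sized, (280,325) small, (170,350) large. Levels: (357,213) lying on the case and smallest, (350,116) and (500,250) larger. By the description I choose the meter at (240,254) and the level at (357,213). Next I measure them and check in one close crop.

```bash
cat > m.py <<'E'
from h import *
s=dict(np.load("top0.npz")); W=cloud(s); hsv=cv2.cvtColor(s["color"],cv2.COLOR_RGB2HSV)
def rect(mask,z,name):
    mask=cv2.morphologyEx(mask.astype(np.uint8),cv2.MORPH_CLOSE,np.ones((5,5)))
    cs,_=cv2.findContours(mask,cv2.RETR_EXTERNAL,cv2.CHAIN_APPROX_NONE)
    for c in cs:
        if cv2.contourArea(c)<150: continue
        m=np.zeros((480,640),np.uint8); cv2.drawContours(m,[c],-1,1,-1)
        zz=np.nanmedian(W[...,2][m>0]); zt=zz if z is None else z
        P=plane(s,c[:,0],zt)[:,:2]
        (cx,cy),(a,b),an=cv2.minAreaRect((P*1000).astype(np.float32))
        if a<b: a,b,an=b,a,an+90
        print(name,c[:,0].mean(0).round(),"ctr mm",round(cx,1),round(cy,1),"size",round(a,1),round(b,1),"ang",round(an,1),"ztop",round(zz*1000,1))
H,S,V=hsv[...,0],hsv[...,1],hsv[...,2]
rect((H>22)&(H<36)&(S>150)&(V>90),None,"yel")
for c,n in(((240,254),"mid"),((280,325),"small"),((170,350),"large")):
    x,y=c; h=W[y-50:y+50,x-50:x+50,2]>0.012
    m=np.zeros((480,640),bool); m[y-45:y+45,x-42:x+42]=W[y-45:y+45,x-42:x+42,2]>0.012; rect(m,None,n)
print("wbench",np.nanmedian(W[340:440,480:600,2]))
# case blobs
m=(W[...,2]>0.048)&(W[...,2]<0.064); m[:,:305]=0;m[:,470:]=0;m[:170]=0;m[305:]=0
rect(m,0.056,"rim")
m=(W[...,2]>0.075); m[:,395:]; m[:,:398]=0;m[:,470:]=0;m[:140]=0;m[300:]=0
L=W[m]; c=L.mean(0); u,sv,vt=np.linalg.svd(L-c,full_matrices=False); print("lid n",vt[2],c,len(L),L.max(0),L.min(0))
for v,u,n in((137,235,"mug"),(174,134,"rings"),(263,132,"tin"),(98,150,"box")): print(n,W[v-12:v+12,u-12:u+12].reshape(-1,3)[np.nanargmax(W[v-12:v+12,u-12:u+12,2])])
crop=s["color"][150:310,210:470]; cv2.imwrite("pics/crop.png",cv2.resize(cv2.cvtColor(crop,cv2.COLOR_RGB2BGR),None,fx=3,fy=3,interpolation=2))
E
python3 m.py
```

```text
yel [502. 251.] ctr mm 505.8 -391.3 size 220.4 28.3 ang 178.1 ztop 52.8
yel [356. 213.] ctr mm 577.4 -59.8 size 166.3 22.3 ang 179.0 ztop 96.1
yel [349. 114.] ctr mm 811.1 -47.0 size 219.7 27.8 ang 83.5 ztop 53.2
mid [239. 255.] ctr mm 485.5 192.6 size 141.4 58.7 ang 27.1 ztop 33.4
small [280. 326.] ctr mm 333.0 99.8 size 95.2 40.3 ang 8.3 ztop 23.1
large [170. 352.] ctr mm 270.8 335.3 size 188.1 79.9 ang 142.7 ztop 44.0
wbench 0.0001414917207469557
rim [365. 237.] ctr mm 537.9 -82.5 size 248.0 206.4 ang 9.5 ztop 55.9
lid n [-0.16424918  0.97386911  0.15684758] [ 0.55045258 -0.19936641  0.19136783] 4824 [ 0.67046678 -0.16360726  0.27317578] [ 0.43336903 -0.23750019  0.07500883]
mug [0.72556374 0.182932   0.09015567]
rings [0.65682969 0.42191862 0.07073039]
tin [0.43862645 0.41112208 0.1083536 ]
box [0.85040782 0.42922301 0.06327991]
```

View pics/crop.png

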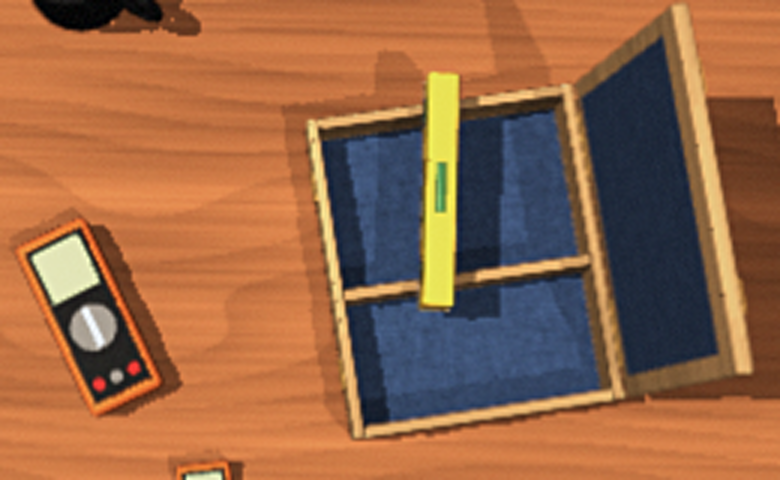

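The crop confirms the choice: the 141x59 mm orange meter at top pixel (240,254), and the 166x22 mm level at (357,213) lying on the rims. Next come the case corners at rim height.

```bash
python3 - <<'E'
from h import *
s=dict(np.load("top0.npz"))
uv=np.array([[308,122],[357,437],[622,397],[570,87],[345,296],[593,262]])/3+[210,150]
P=plane(s,uv,.056)[:,:2]; print(P.round(4).tolist())
A,B,C,D=P[:4]; print([np.linalg.norm(a-b).round(4) for a,b in((A,B),(B,C),(C,D),(D,A))], P[:4].mean(0))
print("y axis angs",[np.degrees(np.arctan2(*(d)[::-1])).round(2) for d in (A-B,D-C)], "x", [np.degrees(np.arctan2(*(d)[::-1])).round(2) for d in (D-A,C-B,P[5]-P[4])])
W=cloud(s); z=W[...,2]; 
m=(z>.05)&(z<.061); m[:,:305]=0;m[:,425:]=0;m[:170]=0;m[305:]=0
hsv=cv2.cvtColor(s["color"],cv2.COLOR_RGB2HSV); m&=~((hsv[...,0]>22)&(hsv[...,1]>150))
Q=W[m][:,:2]; a=np.radians(9.5)
for a in np.radians([8,8.5,9,9.5,10,10.5]):
    yx=np.array([np.cos(a),np.sin(a)]); xx=np.array([np.sin(a),-np.cos(a)])
    px,py=Q@xx,Q@yx; r=[np.percentile(px,[.5,99.5]),np.percentile(py,[.5,99.5])]
    hx=np.histogram(px,np.arange(px.min(),px.max()+.002,.002))[0]; hy=np.histogram(py,np.arange(py.min(),py.max()+.002,.002))[0]
    print(np.degrees(a),np.diff(r[0]),np.diff(r[1]),xx*r[0].mean()+yx*r[1].mean(),(hx**2).sum()+(hy**2).sum())
E
```

```text
[[0.63, 0.0333], [0.4003, -0.0064], [0.4323, -0.1988], [0.6613, -0.1607], [0.5021, 0.004], [0.5307, -0.1775]]
[np.float64(0.2331), np.float64(0.1951), np.float64(0.2321), np.float64(0.1965)] [ 0.53095192 -0.08317648]
y axis angs [np.float64(9.79), np.float64(9.45)] x [np.float64(-80.83), np.float64(-80.56), np.float64(-81.02)]
8.0 [0.20401117] [0.23897192] [ 0.53235358 -0.08261142] 125572
8.5 [0.20237156] [0.23774472] [ 0.53227962 -0.08262749] 133560
9.0 [0.20143367] [0.23657027] [ 0.53214284 -0.0825684 ] 139050
9.5 [0.20080079] [0.23608453] [ 0.53207775 -0.0828319 ] 146236
10.0 [0.20081911] [0.23660412] [ 0.53207391 -0.08239013] 137974
10.5 [0.20165163] [0.23735187] [ 0.53202325 -0.08229113] 131844
```

```bash
cat > go.py <<'E'
import sys
from h import *
x,y,z,yaw=map(float,sys.argv[1:5]); st=manip.sense()
A=R.from_euler("xyz",st["tool_rot"]); B=R.from_euler("xyz",[np.pi,0,np.radians(yaw)])
w=(A.inv()*B).as_rotvec(); d=B.inv().apply(np.array([x,y,z])-st["eef_pos"])
print("turn first",w.round(4),"then shift",d.round(4),"pos",st["eef_pos"].round(4),"w",st["width"].round(4),"gf",st["grasp_force"],"t",st["time_s"],"q",st["q"].round(2))
E
python3 go.py .577 -.060 .231 179
```

```text
Traceback (most recent call last):
  File "go.py", line 6, in <module>
    print("turn first",w.round(4),"then shift",d.round(4),"pos",st["eef_pos"].round(4),"w",st["width"].round(4),"gf",st["grasp_force"],"t",st["time_s"],"q",st["q"].round(2))
                                                                                           ^^^^^^^^^^^^^^^^^
AttributeError: 'float' object has no attribute 'round'
```

```bash
sed -i 's/st\["width"\].round(4)/st["width"]/' go.py; python3 go.py .577 -.060 .231 179
```

```text
turn first [-0.0016 -0.0004 -0.3764] then shift [-0.3577 -0.6075 -0.0007] pos [0.23   0.5536 0.2303] w 0.0855038390797586 gf 0.0 t 0.1 q [ 1.09  0.13  1.49 -0.    1.52 -0.09]
```

>>> arm_command(
  rows=[
    {"wz": -0.094,"claw": 1},
    {"wz": -0.094,"claw": 1},
    {"wz": -0.094,"claw": 1},
    {"wz": -0.094,"claw": 1},
    {"tx": -0.018,"ty": -0.03,"claw": 1},
    {"tx": -0.018,"ty": -0.03,"claw": 1},
    {"tx": -0.018,"ty": -0.03,"claw": 1},
    {"tx": -0.018,"ty": -0.03,"claw": 1},
    {"tx": -0.018,"ty": -0.03,"claw": 1},
    {"tx": -0.018,"ty": -0.03,"claw": 1},
    {"tx": -0.018,"ty": -0.03,"claw": 1},
    {"tx": -0.018,"ty": -0.03,"claw": 1},
    {"tx": -0.018,"ty": -0.03,"claw": 1},
    {"tx": -0.018,"ty": -0.03,"claw": 1},
    {"tx": -0.018,"ty": -0.03,"claw": 1},
    {"tx": -0.018,"ty": -0.03,"claw": 1},
    {"tx": -0.018,"ty": -0.03,"claw": 1},
    {"tx": -0.018,"ty": -0.03,"claw": 1},
  ],
)

```text
schema error: expected keys tx, ty, tz, wx, wy, wz, claw
```

>>> arm_command(
  rows=[
    {"tx": -0.018,"ty": -0.03,"claw": 1},
    {"tx": -0.018,"ty": -0.03,"claw": 1},
    {"tx": -0.018,"ty": -0.03,"claw": 1},
    {"tx": -0.018,"ty": -0.03,"claw": 1},
    {"tx": -0.018,"ty": -0.03,"claw": 1},
    {"tx": -0.018,"ty": -0.03,"claw": 1},
    {"claw": 1},
    {"claw": 1},
    {"claw": 1},
    {"claw": 1},
  ],
)

```text
schema error: expected keys tx, ty, tz, wx, wy, wz, claw
```

```bash
python3 go.py .577 -.060 .231 179; python3 - <<'E'
from h import *
st=manip.sense(); s=manip.snapshot("wrist"); save(s,"w1.png"); print(s["mount"])
W=cloud(s,st); hsv=cv2.cvtColor(s["color"],cv2.COLOR_RGB2HSV)
m=((hsv[...,0]>22)&(hsv[...,0]<36)&(hsv[...,1]>150)&(abs(W[...,2]-.096)<.008))
P=W[m]; print(len(P),np.median(P,0), cv2.minAreaRect((P[:,:2]*1000).astype(np.float32)))
E
```

```text
turn first [-0.0016 -0.0004 -0.3764] then shift [-0.3577 -0.6075 -0.0007] pos [0.23   0.5536 0.2303] w 0.0855038390797586 gf 0.0 t 0.1 q [ 1.09  0.13  1.49 -0.    1.52 -0.09]
[[ 7.99947571e-04 -9.55214308e-01 -2.95913816e-01  7.46250231e-02]
 [ 9.99999628e-01  8.59859120e-04 -7.23266694e-05 -6.75190174e-05]
 [ 3.23531663e-04 -2.95913648e-01  9.55214640e-01 -1.42261254e-01]
 [ 0.00000000e+00  0.00000000e+00  0.00000000e+00  1.00000000e+00]]
0 [nan nan nan] ((0.0, 0.0), (0.0, 0.0), 0.0)
  return _methods._mean(a, axis=axis, dtype=dtype,
  ret = um.true_divide(
```

>>> arm_command(
  rows=[
    {"tx": 0,"ty": 0,"tz": 0,"wx": 0,"wy": 0,"wz": -0.094,"claw": 1},
    {"tx": 0,"ty": 0,"tz": 0,"wx": 0,"wy": 0,"wz": -0.094,"claw": 1},
    {"tx": 0,"ty": 0,"tz": 0,"wx": 0,"wy": 0,"wz": -0.094,"claw": 1},
    {"tx": 0,"ty": 0,"tz": 0,"wx": 0,"wy": 0,"wz": -0.094,"claw": 1},
    {"tx": -0.02,"ty": -0.034,"tz": 0,"wx": 0,"wy": 0,"wz": 0,"claw": 1},
    {"tx": -0.02,"ty": -0.034,"tz": 0,"wx": 0,"wy": 0,"wz": 0,"claw": 1},
    {"tx": -0.02,"ty": -0.034,"tz": 0,"wx": 0,"wy": 0,"wz": 0,"claw": 1},
    {"tx": -0.02,"ty": -0.034,"tz": 0,"wx": 0,"wy": 0,"wz": 0,"claw": 1},
    {"tx": -0.02,"ty": -0.034,"tz": 0,"wx": 0,"wy": 0,"wz": 0,"claw": 1},
    {"tx": -0.02,"ty": -0.034,"tz": 0,"wx": 0,"wy": 0,"wz": 0,"claw": 1},
    {"tx": -0.02,"ty": -0.034,"tz": 0,"wx": 0,"wy": 0,"wz": 0,"claw": 1},
    {"tx": -0.02,"ty": -0.034,"tz": 0,"wx": 0,"wy": 0,"wz": 0,"claw": 1},
    {"tx": -0.02,"ty": -0.034,"tz": 0,"wx": 0,"wy": 0,"wz": 0,"claw": 1},
    {"tx": -0.02,"ty": -0.034,"tz": 0,"wx": 0,"wy": 0,"wz": 0,"claw": 1},
    {"tx": -0.02,"ty": -0.034,"tz": 0,"wx": 0,"wy": 0,"wz": 0,"claw": 1},
    {"tx": -0.02,"ty": -0.034,"tz": 0,"wx": 0,"wy": 0,"wz": 0,"claw": 1},
    {"tx": -0.02,"ty": -0.034,"tz": 0,"wx": 0,"wy": 0,"wz": 0,"claw": 1},
    {"tx": -0.02,"ty": -0.034,"tz": 0,"wx": 0,"wy": 0,"wz": 0,"claw": 1},
    {"tx": -0.02,"ty": -0.034,"tz": 0,"wx": 0,"wy": 0,"wz": 0,"claw": 1},
    {"tx": -0.02,"ty": -0.034,"tz": 0,"wx": 0,"wy": 0,"wz": 0,"claw": 1},
  ],
)

```text
time_s: 1.82
eef_pos: [0.5409, 0.0025, 0.2311]
tool_rot: [3.141, -0.0, 3.124]
contact_force: [-0.4, 1.8, 0.6]
width: 0.0854
grasp_force: 0.0
```

>>> arm_command(
  rows=[
    {"tx": -0.02,"ty": -0.032,"tz": 0,"wx": 0,"wy": 0,"wz": 0,"claw": 1},
    {"tx": -0.018,"ty": -0.031,"tz": 0,"wx": 0,"wy": 0,"wz": 0,"claw": 1},
    {"tx": 0,"ty": 0,"tz": 0,"wx": 0,"wy": 0,"wz": 0,"claw": 1},
    {"tx": 0,"ty": 0,"tz": 0,"wx": 0,"wy": 0,"wz": 0,"claw": 1},
    {"tx": 0,"ty": 0,"tz": 0,"wx": 0,"wy": 0,"wz": 0,"claw": 1},
  ],
)

```text
time_s: 2.23
eef_pos: [0.5769, -0.059, 0.2307]
tool_rot: [3.141, -0.001, 3.123]
contact_force: [-0.2, 1.3, 1.0]
width: 0.0855
grasp_force: 0.0
```

```bash
cat > lv.py <<'E'
import sys
from h import *
st=manip.sense(); s=manip.snapshot("wrist"); save(s,sys.argv[1])
W=cloud(s,st); hsv=cv2.cvtColor(s["color"],cv2.COLOR_RGB2HSV)
m=((hsv[...,0]>22)&(hsv[...,0]<36)&(hsv[...,1]>150)&(W[...,2]>.085))
P=W[m]; print(len(P),np.median(P,0), cv2.minAreaRect((P[:,:2]*1000).astype(np.float32)))
E
python3 go.py .577 -.060 .231 179; python3 lv.py w1.png
```

```text
turn first [ 0.0006 -0.0013 -0.001 ] then shift [-0.0001 -0.001  -0.0003] pos [ 0.5769 -0.059   0.2307] w 0.08549624558684663 gf 0.0 t 2.2333 q [-0.19  0.08  1.55  0.    1.52 -1.74]
245 [ 0.56778435 -0.0710145   0.09470876] ((577.9908447265625, -54.80541229248047), (35.14119338989258, 164.39097595214844), 88.87915802001953)
```

>>> arm_command(
  rows=[
    {"tx": 0,"ty": 0,"tz": 0.025,"wx": 0,"wy": 0,"wz": 0,"claw": 1},
    {"tx": 0,"ty": -0.001,"tz": 0.03,"wx": 0,"wy": 0,"wz": 0,"claw": 1},
    {"tx": 0,"ty": 0,"tz": 0.03,"wx": 0,"wy": 0,"wz": 0,"claw": 1},
    {"tx": 0,"ty": 0,"tz": 0.03,"wx": 0,"wy": 0,"wz": 0,"claw": 1},
    {"tx": 0,"ty": 0,"tz": 0.03,"wx": 0,"wy": 0,"wz": 0,"claw": 1},
    {"tx": 0,"ty": 0,"tz": 0.017,"wx": 0,"wy": 0,"wz": 0,"claw": 1},
    {"tx": 0,"ty": 0,"tz": 0.01,"wx": 0,"wy": 0,"wz": 0,"claw": 0.8},
    {"tx": 0,"ty": 0,"tz": 0,"wx": 0,"wy": 0,"wz": 0,"claw": 0.5},
    {"tx": 0,"ty": 0,"tz": 0,"wx": 0,"wy": 0,"wz": 0,"claw": 0.4},
    {"tx": 0,"ty": 0,"tz": 0,"wx": 0,"wy": 0,"wz": 0,"claw": 0.3},
    {"tx": 0,"ty": 0,"tz": 0,"wx": 0,"wy": 0,"wz": 0,"claw": 0.2},
    {"tx": 0,"ty": 0,"tz": 0,"wx": 0,"wy": 0,"wz": 0,"claw": 0.1},
    {"tx": 0,"ty": 0,"tz": 0,"wx": 0,"wy": 0,"wz": 0,"claw": 0},
    {"tx": 0,"ty": 0,"tz": 0,"wx": 0,"wy": 0,"wz": 0,"claw": 0},
    {"tx": 0,"ty": 0,"tz": 0,"wx": 0,"wy": 0,"wz": 0,"claw": 0},
    {"tx": 0,"ty": 0,"tz": 0,"wx": 0,"wy": 0,"wz": 0,"claw": 0},
    {"tx": 0,"ty": 0,"tz": 0,"wx": 0,"wy": 0,"wz": 0,"claw": 0},
  ],
)

```text
time_s: 3.7
eef_pos: [0.579, -0.0604, 0.0616]
tool_rot: [-3.141, 0.004, 3.124]
contact_force: [-1.0, 0.5, 6.3]
width: 0.0214
grasp_force: 59.4
```

>>> arm_command(
  rows=[
    {"tx": 0,"ty": 0,"tz": -0.01,"wx": 0,"wy": 0,"wz": 0,"claw": 0},
    {"tx": 0,"ty": 0,"tz": -0.02,"wx": 0,"wy": 0,"wz": 0,"claw": 0},
    {"tx": 0,"ty": 0,"tz": -0.03,"wx": 0,"wy": 0,"wz": 0,"claw": 0},
    {"tx": 0,"ty": 0,"tz": -0.03,"wx": 0,"wy": 0,"wz": 0,"claw": 0},
    {"tx": 0,"ty": 0,"tz": -0.02,"wx": 0,"wy": 0,"wz": 0,"claw": 0},
    {"tx": 0,"ty": 0,"tz": -0.01,"wx": 0,"wy": 0,"wz": 0.1,"claw": 0},
    {"tx": 0,"ty": 0,"tz": 0,"wx": 0,"wy": 0,"wz": 0.117,"claw": 0},
    {"tx": 0,"ty": 0,"tz": 0,"wx": 0,"wy": 0,"wz": 0.117,"claw": 0},
    {"tx": 0,"ty": 0,"tz": 0,"wx": 0,"wy": 0,"wz": 0.117,"claw": 0},
    {"tx": 0,"ty": 0,"tz": 0,"wx": 0,"wy": 0,"wz": 0.117,"claw": 0},
    {"tx": 0,"ty": 0,"tz": 0,"wx": 0,"wy": 0,"wz": 0.117,"claw": 0},
    {"tx": 0,"ty": 0,"tz": 0,"wx": 0,"wy": 0,"wz": 0.117,"claw": 0},
    {"tx": 0,"ty": 0,"tz": 0,"wx": 0,"wy": 0,"wz": 0.117,"claw": 0},
    {"tx": 0,"ty": 0,"tz": 0,"wx": 0,"wy": 0,"wz": 0.117,"claw": 0},
    {"tx": 0,"ty": 0,"tz": 0,"wx": 0,"wy": 0,"wz": 0.117,"claw": 0},
    {"tx": 0,"ty": 0,"tz": 0,"wx": 0,"wy": 0,"wz": 0.117,"claw": 0},
    {"tx": 0,"ty": 0,"tz": 0,"wx": 0,"wy": 0,"wz": 0.117,"claw": 0},
    {"tx": 0,"ty": 0,"tz": 0,"wx": 0,"wy": 0,"wz": 0,"claw": 0},
    {"tx": 0,"ty": 0,"tz": 0,"wx": 0,"wy": 0,"wz": 0,"claw": 0},
  ],
)

```text
time_s: 5.28
eef_pos: [0.5773, -0.0603, 0.1799]
tool_rot: [3.141, 0.0, 1.74]
contact_force: [0.2, 0.3, -1.4]
width: 0.0213
grasp_force: 58.6
```

```bash
python3 go.py .469 -.0936 .13 99.5
```

```text
turn first [0.0003 0.0001 0.0037] then shift [-0.015  -0.1123  0.0499] pos [ 0.5773 -0.0603  0.1799] w 0.021344110281270347 gf 58.60882043838501 t 5.2833 q [-0.19  0.11  1.61 -0.    1.43 -0.36]
```

>>> arm_command(
  rows=[
    {"tx": -0.003,"ty": -0.022,"tz": 0,"wx": 0,"wy": 0,"wz": 0.004,"claw": 0},
    {"tx": -0.003,"ty": -0.023,"tz": 0,"wx": 0,"wy": 0,"wz": 0,"claw": 0},
    {"tx": -0.003,"ty": -0.023,"tz": 0,"wx": 0,"wy": 0,"wz": 0,"claw": 0},
    {"tx": -0.003,"ty": -0.022,"tz": 0,"wx": 0,"wy": 0,"wz": 0,"claw": 0},
    {"tx": -0.003,"ty": -0.022,"tz": 0,"wx": 0,"wy": 0,"wz": 0,"claw": 0},
    {"tx": 0,"ty": 0,"tz": 0.025,"wx": 0,"wy": 0,"wz": 0,"claw": 0},
    {"tx": 0,"ty": 0,"tz": 0.025,"wx": 0,"wy": 0,"wz": 0,"claw": 0},
    {"tx": 0,"ty": 0,"tz": 0,"wx": 0,"wy": 0,"wz": 0,"claw": 0},
    {"tx": 0,"ty": 0,"tz": 0,"wx": 0,"wy": 0,"wz": 0,"claw": 0},
  ],
)

```text
time_s: 6.03
eef_pos: [0.4679, -0.0928, 0.1285]
tool_rot: [-3.139, -0.001, 1.735]
contact_force: [0.0, -0.6, -0.0]
width: 0.0213
grasp_force: 59.2
```

```bash
python3 go.py .469 -.0936 .0146 99.5; python3 - <<'E'
from h import *
s=manip.snapshot("side"); save(s,"s1.png"); s=manip.snapshot("top"); W=cloud(s); hsv=cv2.cvtColor(s["color"],cv2.COLOR_RGB2HSV)
m=(hsv[...,0]>22)&(hsv[...,0]<36)&(hsv[...,1]>150)&(W[...,2]>.12)&(W[...,2]<.19);m[:,:300]=0
P=W[m]; print(len(P)); print(cv2.minAreaRect((P[:,:2]*1000).astype(np.float32)),np.percentile(P[:,2],[5,50,95]))
A=np.c_[P[:,:2]-P[:,:2].mean(0),np.ones(len(P))]; print(np.linalg.lstsq(A,P[:,2],rcond=None)[0])
E
```

```text
turn first [-0.0029 -0.0015 -0.0012] then shift [-0.001   0.0009  0.1139] pos [ 0.4679 -0.0928  0.1285] w 0.02125513131510456 gf 59.24420356750488 t 6.0333 q [-0.3  -0.13  1.94  0.    1.34 -0.47]
166
((458.1875, -25.333065032958984), (20.559783935546875, 33.58674240112305), 10.150455474853516) [0.1611588  0.16463333 0.16783008]
[ 0.00271655 -0.03810399  0.16462189]
```

View pics/s1.png

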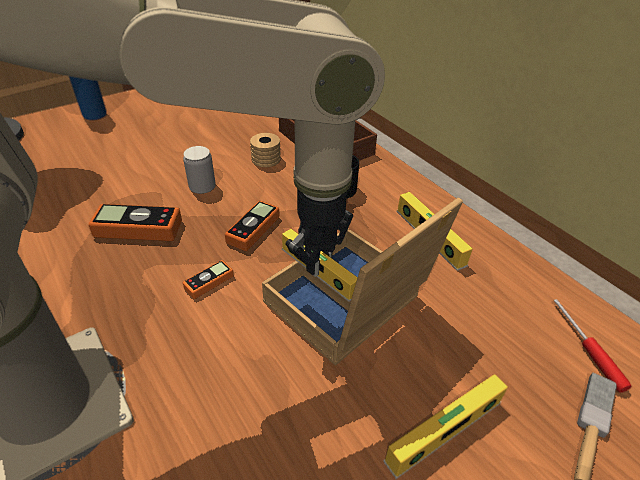

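The side view shows the level held horizontally over the narrow bay, with its ends at about (288,235) and (353,282). Lowering it now.

>>> arm_command(
  rows=[
    {"tx": 0,"ty": 0,"tz": 0.02,"wx": 0,"wy": 0,"wz": 0,"claw": 0},
    {"tx": 0,"ty": 0,"tz": 0.025,"wx": 0,"wy": 0,"wz": 0,"claw": 0},
    {"tx": 0,"ty": 0,"tz": 0.025,"wx": 0,"wy": 0,"wz": 0,"claw": 0},
    {"tx": 0,"ty": 0,"tz": 0.02,"wx": 0,"wy": 0,"wz": 0,"claw": 0},
    {"tx": 0,"ty": 0,"tz": 0.015,"wx": 0,"wy": 0,"wz": 0,"claw": 0},
    {"tx": 0,"ty": 0,"tz": 0.005,"wx": 0,"wy": 0,"wz": 0,"claw": 0},
    {"tx": 0,"ty": 0,"tz": 0.002,"wx": 0,"wy": 0,"wz": 0,"claw": 0},
    {"tx": 0,"ty": 0,"tz": 0,"wx": 0,"wy": 0,"wz": 0,"claw": 0},
    {"tx": 0,"ty": 0,"tz": 0,"wx": 0,"wy": 0,"wz": 0,"claw": 0},
    {"tx": 0,"ty": 0,"tz": 0,"wx": 0,"wy": 0,"wz": 0,"claw": 0},
  ],
)

```text
time_s: 6.97
eef_pos: [0.4706, -0.0935, 0.0189]
tool_rot: [3.139, 0.001, 1.733]
contact_force: [0.0, 0.5, -1.3]
width: 0.0214
grasp_force: 59.2
```

>>> arm_command(
  rows=[
    {"tx": 0,"ty": 0,"tz": 0.0015,"wx": 0,"wy": 0,"wz": 0,"claw": 0},
    {"tx": 0,"ty": 0,"tz": 0.001,"wx": 0,"wy": 0,"wz": 0,"claw": 0},
    {"tx": 0,"ty": 0,"tz": 0.001,"wx": 0,"wy": 0,"wz": 0,"claw": 0},
    {"tx": 0,"ty": 0,"tz": 0,"wx": 0,"wy": 0,"wz": 0,"claw": 0},
    {"tx": 0,"ty": 0,"tz": 0,"wx": 0,"wy": 0,"wz": 0,"claw": 0},
  ],
)

```text
time_s: 7.38
eef_pos: [0.4693, -0.0932, 0.0139]
tool_rot: [3.141, 0.0, 1.733]
contact_force: [0.4, 0.3, -0.9]
width: 0.0211
grasp_force: 59.4
```

>>> arm_command(
  rows=[
    {"tx": 0,"ty": 0,"tz": 0.001,"wx": 0,"wy": 0,"wz": 0,"claw": 0},
    {"tx": 0,"ty": 0,"tz": 0,"wx": 0,"wy": 0,"wz": 0,"claw": 0},
    {"tx": 0,"ty": 0,"tz": 0,"wx": 0,"wy": 0,"wz": 0,"claw": 0},
  ],
)

```text
time_s: 7.63
eef_pos: [0.4694, -0.0932, 0.0136]
tool_rot: [-3.142, 0.0, 1.733]
contact_force: [-3.8, 2.0, 9.5]
width: 0.0214
grasp_force: 60.6
```

>>> arm_command(
  rows=[
    {"tx": 0,"ty": 0,"tz": 0,"wx": 0,"wy": 0,"wz": 0,"claw": 0.28},
    {"tx": 0,"ty": 0,"tz": 0,"wx": 0,"wy": 0,"wz": 0,"claw": 0.35},
    {"tx": 0,"ty": 0,"tz": 0,"wx": 0,"wy": 0,"wz": 0,"claw": 0.45},
    {"tx": 0,"ty": 0,"tz": 0,"wx": 0,"wy": 0,"wz": 0,"claw": 0.5},
    {"tx": 0,"ty": 0,"tz": 0,"wx": 0,"wy": 0,"wz": 0,"claw": 0.5},
    {"tx": 0,"ty": 0,"tz": 0,"wx": 0,"wy": 0,"wz": 0,"claw": 0.5},
    {"tx": 0,"ty": 0,"tz": -0.01,"wx": 0,"wy": 0,"wz": 0,"claw": 0.5},
    {"tx": 0,"ty": 0,"tz": -0.02,"wx": 0,"wy": 0,"wz": 0,"claw": 0.5},
    {"tx": 0,"ty": 0,"tz": -0.03,"wx": 0,"wy": 0,"wz": 0,"claw": 0.5},
    {"tx": 0,"ty": 0,"tz": -0.03,"wx": 0,"wy": 0,"wz": 0,"claw": 0.5},
    {"tx": 0,"ty": 0,"tz": -0.03,"wx": 0,"wy": 0,"wz": 0,"claw": 0.6},
    {"tx": 0,"ty": 0,"tz": -0.03,"wx": 0,"wy": 0,"wz": 0,"claw": 0.8},
    {"tx": 0,"ty": 0,"tz": -0.03,"wx": 0,"wy": 0,"wz": 0,"claw": 1},
    {"tx": 0,"ty": 0,"tz": 0,"wx": 0,"wy": 0,"wz": 0,"claw": 1},
    {"tx": 0,"ty": 0,"tz": 0,"wx": 0,"wy": 0,"wz": 0,"claw": 1},
  ],
)

```text
time_s: 8.88
eef_pos: [0.4708, -0.0936, 0.1961]
tool_rot: [3.137, 0.003, 1.733]
contact_force: [-0.4, 0.4, -0.7]
width: 0.0855
grasp_force: 0.0
```

```bash
python3 go.py .4855 .1926 .20 27.1
```

```text
turn first [ 6.0000e-03 -1.0000e-03  1.2598e+00] then shift [ 0.1434 -0.2481 -0.0039] pos [ 0.4708 -0.0936  0.1961] w 0.08549482557398044 gf 0.0 t 8.8833 q [-0.3  -0.19  1.86 -0.    1.46 -0.47]
```

>>> arm_command(
  rows=[
    {"tx": 0,"ty": 0,"tz": 0,"wx": 0,"wy": 0,"wz": 0.105,"claw": 1},
    {"tx": 0,"ty": 0,"tz": 0,"wx": 0,"wy": 0,"wz": 0.105,"claw": 1},
    {"tx": 0,"ty": 0,"tz": 0,"wx": 0,"wy": 0,"wz": 0.105,"claw": 1},
    {"tx": 0,"ty": 0,"tz": 0,"wx": 0,"wy": 0,"wz": 0.105,"claw": 1},
    {"tx": 0,"ty": 0,"tz": 0,"wx": 0,"wy": 0,"wz": 0.105,"claw": 1},
    {"tx": 0,"ty": 0,"tz": 0,"wx": 0,"wy": 0,"wz": 0.105,"claw": 1},
    {"tx": 0,"ty": 0,"tz": 0,"wx": 0,"wy": 0,"wz": 0.105,"claw": 1},
    {"tx": 0,"ty": 0,"tz": 0,"wx": 0,"wy": 0,"wz": 0.105,"claw": 1},
    {"tx": 0,"ty": 0,"tz": 0,"wx": 0,"wy": 0,"wz": 0.105,"claw": 1},
    {"tx": 0,"ty": 0,"tz": 0,"wx": 0,"wy": 0,"wz": 0.105,"claw": 1},
    {"tx": 0,"ty": 0,"tz": 0,"wx": 0,"wy": 0,"wz": 0.105,"claw": 1},
    {"tx": 0,"ty": 0,"tz": 0,"wx": 0,"wy": 0,"wz": 0.105,"claw": 1},
    {"tx": 0.02,"ty": -0.035,"tz": 0,"wx": 0,"wy": 0,"wz": 0,"claw": 1},
    {"tx": 0.02,"ty": -0.035,"tz": 0,"wx": 0,"wy": 0,"wz": 0,"claw": 1},
    {"tx": 0.02,"ty": -0.035,"tz": 0,"wx": 0,"wy": 0,"wz": 0,"claw": 1},
    {"tx": 0.02,"ty": -0.035,"tz": 0,"wx": 0,"wy": 0,"wz": 0,"claw": 1},
    {"tx": 0.02,"ty": -0.035,"tz": 0,"wx": 0,"wy": 0,"wz": 0,"claw": 1},
    {"tx": 0.02,"ty": -0.035,"tz": 0,"wx": 0,"wy": 0,"wz": 0,"claw": 1},
    {"tx": 0.02,"ty": -0.035,"tz": 0,"wx": 0,"wy": 0,"wz": 0,"claw": 1},
    {"tx": 0,"ty": 0,"tz": 0,"wx": 0,"wy": 0,"wz": 0,"claw": 1},
  ],
)

```text
time_s: 10.55
eef_pos: [0.4807, 0.1949, 0.1915]
tool_rot: [-3.139, 0.001, 0.478]
contact_force: [0.7, 0.1, -0.5]
width: 0.0855
grasp_force: 0.0
```

```bash
python3 go.py .4855 .1926 .1 27.1; python3 - <<'E'
from h import *
st=manip.sense()
s=manip.snapshot("wrist"); W=cloud(s,st); 
P=W[(W[...,2]>.028)&(W[...,2]<.042)]; P=P[np.hypot(P[:,0]-.4855,P[:,1]-.1926)<.09]
print("meter wrist",len(P),cv2.minAreaRect((P[:,:2]*1000).astype(np.float32)),np.median(P[:,2]))
s=manip.snapshot("top"); save(s,"t2.png"); W=cloud(s); hsv=cv2.cvtColor(s["color"],cv2.COLOR_RGB2HSV)
m=(hsv[...,0]>22)&(hsv[...,0]<36)&(hsv[...,1]>150); m[:,:310]=0;m[:,425:]=0;m[:230]=0;m[300:]=0
P=W[m]; print("level",len(P),cv2.minAreaRect((P[:,:2]*1000).astype(np.float32)),np.percentile(P[:,2],[5,50,95]))
E
```

```text
turn first [-0.003   0.0009  0.005 ] then shift [0.0032 0.0043 0.0915] pos [0.4807 0.1949 0.1915] w 0.08545404678003408 gf 0.0 t 10.55 q [ 0.28 -0.07  1.76  0.    1.45  1.38]
meter wrist 10379 ((488.7732849121094, 192.64669799804688), (138.253662109375, 57.458526611328125), 27.228145599365234) 0.03306274533870235
level 122 ((476.8213806152344, -127.49932098388672), (24.39485740661621, 110.33786010742188), 10.04958724975586) [nan nan nan]
```

View pics/t2.png

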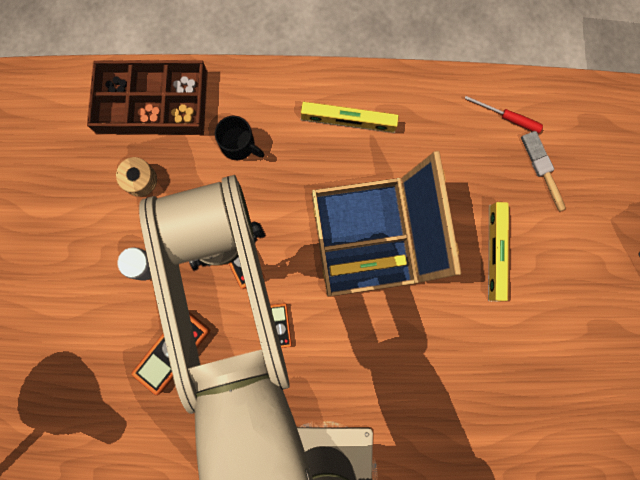

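The picture shows the level lying in the narrow bay, from about (330,271) to (407,261), clear of the walls. Now the meter grasp.

>>> arm_command(
  rows=[
    {"tx": 0.004,"ty": 0.004,"tz": 0.02,"wx": 0,"wy": 0,"wz": 0.004,"claw": 1},
    {"tx": 0,"ty": 0,"tz": 0.035,"wx": 0,"wy": 0,"wz": 0,"claw": 1},
    {"tx": 0,"ty": 0,"tz": 0.035,"wx": 0,"wy": 0,"wz": 0,"claw": 1},
    {"tx": 0,"ty": 0,"tz": 0.03,"wx": 0,"wy": 0,"wz": 0,"claw": 1},
    {"tx": 0,"ty": 0,"tz": 0.025,"wx": 0,"wy": 0,"wz": 0,"claw": 1},
    {"tx": 0,"ty": 0,"tz": 0.015,"wx": 0,"wy": 0,"wz": 0,"claw": 1},
    {"tx": 0,"ty": 0,"tz": 0,"wx": 0,"wy": 0,"wz": 0,"claw": 1},
    {"tx": 0,"ty": 0,"tz": 0,"wx": 0,"wy": 0,"wz": 0,"claw": 1},
    {"tx": 0,"ty": 0,"tz": 0,"wx": 0,"wy": 0,"wz": 0,"claw": 1},
  ],
)

```text
time_s: 11.4
eef_pos: [0.4885, 0.1864, 0.0339]
tool_rot: [3.141, -0.001, 0.468]
contact_force: [-0.6, 0.2, -0.2]
width: 0.0853
grasp_force: 0.0
```

```bash
python3 go.py .4865 .1926 .002 27.1
```

```text
turn first [ 0.0003 -0.001  -0.0053] then shift [ 0.0011 -0.0064  0.0319] pos [0.4885 0.1864 0.0339] w 0.08531430030765384 gf 0.0 t 11.4 q [ 0.27  0.11  1.88 -0.    1.14  1.37]
```

>>> arm_command(
  rows=[
    {"tx": 0,"ty": -0.006,"tz": 0,"wx": 0,"wy": 0,"wz": -0.005,"claw": 1},
    {"tx": 0,"ty": 0,"tz": 0.01,"wx": 0,"wy": 0,"wz": 0,"claw": 1},
    {"tx": 0,"ty": 0,"tz": 0.012,"wx": 0,"wy": 0,"wz": 0,"claw": 1},
    {"tx": 0,"ty": 0,"tz": 0.008,"wx": 0,"wy": 0,"wz": 0,"claw": 1},
    {"tx": 0,"ty": 0,"tz": 0.001,"wx": 0,"wy": 0,"wz": 0,"claw": 0.9},
    {"tx": 0,"ty": 0,"tz": 0,"wx": 0,"wy": 0,"wz": 0,"claw": 0.8},
    {"tx": 0,"ty": 0,"tz": 0,"wx": 0,"wy": 0,"wz": 0,"claw": 0.7},
    {"tx": 0,"ty": 0,"tz": 0,"wx": 0,"wy": 0,"wz": 0,"claw": 0.6},
    {"tx": 0,"ty": 0,"tz": 0,"wx": 0,"wy": 0,"wz": 0,"claw": 0.4},
    {"tx": 0,"ty": 0,"tz": 0,"wx": 0,"wy": 0,"wz": 0,"claw": 0.2},
    {"tx": 0,"ty": 0,"tz": 0,"wx": 0,"wy": 0,"wz": 0,"claw": 0},
    {"tx": 0,"ty": 0,"tz": 0,"wx": 0,"wy": 0,"wz": 0,"claw": 0},
  ],
)

```text
time_s: 12.4
eef_pos: [0.4852, 0.1924, 0.002]
tool_rot: [3.141, -0.0, 0.474]
contact_force: [0.3, 0.6, -1.4]
width: 0.0571
grasp_force: 65.7
```

>>> arm_command(
  rows=[
    {"tx": 0,"ty": 0,"tz": -0.01,"wx": 0,"wy": 0,"wz": 0,"claw": 0},
    {"tx": 0,"ty": 0,"tz": -0.02,"wx": 0,"wy": 0,"wz": 0,"claw": 0},
    {"tx": 0,"ty": 0,"tz": -0.03,"wx": 0,"wy": 0,"wz": 0,"claw": 0},
    {"tx": 0,"ty": 0,"tz": -0.04,"wx": 0,"wy": 0,"wz": 0,"claw": 0},
    {"tx": 0,"ty": 0,"tz": -0.03,"wx": 0,"wy": 0,"wz": 0,"claw": 0},
    {"tx": 0,"ty": 0,"tz": -0.02,"wx": 0,"wy": 0,"wz": -0.1,"claw": 0},
    {"tx": 0,"ty": 0,"tz": 0,"wx": 0,"wy": 0,"wz": -0.116,"claw": 0},
    {"tx": 0,"ty": 0,"tz": 0,"wx": 0,"wy": 0,"wz": -0.116,"claw": 0},
    {"tx": 0,"ty": 0,"tz": 0,"wx": 0,"wy": 0,"wz": -0.116,"claw": 0},
    {"tx": 0,"ty": 0,"tz": 0,"wx": 0,"wy": 0,"wz": -0.116,"claw": 0},
    {"tx": 0,"ty": 0,"tz": 0,"wx": 0,"wy": 0,"wz": -0.116,"claw": 0},
    {"tx": 0,"ty": 0,"tz": 0,"wx": 0,"wy": 0,"wz": -0.116,"claw": 0},
    {"tx": 0,"ty": 0,"tz": 0,"wx": 0,"wy": 0,"wz": -0.116,"claw": 0},
    {"tx": 0,"ty": 0,"tz": 0,"wx": 0,"wy": 0,"wz": -0.116,"claw": 0},
    {"tx": 0,"ty": 0,"tz": 0,"wx": 0,"wy": 0,"wz": -0.116,"claw": 0},
    {"tx": 0,"ty": 0,"tz": 0,"wx": 0,"wy": 0,"wz": -0.116,"claw": 0},
    {"tx": 0,"ty": 0,"tz": 0,"wx": 0,"wy": 0,"wz": 0,"claw": 0},
    {"tx": 0,"ty": 0,"tz": 0,"wx": 0,"wy": 0,"wz": 0,"claw": 0},
  ],
)

```text
time_s: 13.9
eef_pos: [0.4847, 0.1923, 0.152]
tool_rot: [-3.141, -0.0, 1.73]
contact_force: [0.0, -0.4, -2.9]
width: 0.0569
grasp_force: 65.3
```

```bash
python3 go.py .5813 -.0748 .15 99.5
```

```text
turn first [-0.0003 -0.     -0.0064] then shift [-0.2794  0.0512  0.002 ] pos [0.4847 0.1923 0.152 ] w 0.056866846118724515 gf 65.31387448310852 t 13.9 q [ 0.28 -0.03  1.8   0.    1.37  0.12]
```

>>> arm_command(
  rows=[
    {"tx": -0.013,"ty": 0.0025,"tz": 0,"wx": 0,"wy": 0,"wz": -0.006,"claw": 0},
    {"tx": -0.025,"ty": 0.0045,"tz": 0,"wx": 0,"wy": 0,"wz": 0,"claw": 0},
    {"tx": -0.03,"ty": 0.0055,"tz": 0,"wx": 0,"wy": 0,"wz": 0,"claw": 0},
    {"tx": -0.03,"ty": 0.0055,"tz": 0,"wx": 0,"wy": 0,"wz": 0,"claw": 0},
    {"tx": -0.03,"ty": 0.0055,"tz": 0,"wx": 0,"wy": 0,"wz": 0,"claw": 0},
    {"tx": -0.03,"ty": 0.0055,"tz": 0,"wx": 0,"wy": 0,"wz": 0,"claw": 0},
    {"tx": -0.03,"ty": 0.0055,"tz": 0,"wx": 0,"wy": 0,"wz": 0,"claw": 0},
    {"tx": -0.03,"ty": 0.0055,"tz": 0,"wx": 0,"wy": 0,"wz": 0,"claw": 0},
    {"tx": -0.03,"ty": 0.0055,"tz": 0,"wx": 0,"wy": 0,"wz": 0,"claw": 0},
    {"tx": -0.02,"ty": 0.0035,"tz": 0,"wx": 0,"wy": 0,"wz": 0,"claw": 0},
    {"tx": -0.0114,"ty": 0.002,"tz": 0,"wx": 0,"wy": 0,"wz": 0,"claw": 0},
    {"tx": 0,"ty": 0,"tz": 0.02,"wx": 0,"wy": 0,"wz": 0,"claw": 0},
    {"tx": 0,"ty": 0,"tz": 0.02,"wx": 0,"wy": 0,"wz": 0,"claw": 0},
    {"tx": 0,"ty": 0,"tz": 0.02,"wx": 0,"wy": 0,"wz": 0,"claw": 0},
    {"tx": 0,"ty": 0,"tz": 0,"wx": 0,"wy": 0,"wz": 0,"claw": 0},
    {"tx": 0,"ty": 0,"tz": 0,"wx": 0,"wy": 0,"wz": 0,"claw": 0},
    {"tx": 0,"ty": 0,"tz": 0,"wx": 0,"wy": 0,"wz": 0,"claw": 0},
  ],
)

```text
time_s: 15.32
eef_pos: [0.5827, -0.0742, 0.093]
tool_rot: [3.141, 0.0, 1.739]
contact_force: [0.3, -0.5, -2.8]
width: 0.057
grasp_force: 65.3
```

```bash
python3 go.py .5813 -.0748 .013 99.5; python3 - <<'E'
from h import *
st=manip.sense()
s=manip.snapshot("wrist"); save(s,"w2.png")
E
```

```text
turn first [0.001  0.0003 0.0025] then shift [-0.0004 -0.0015  0.08  ] pos [ 0.5827 -0.0742  0.093 ] w 0.056978001258928226 gf 65.28992414474487 t 15.3167 q [-0.21  0.2   1.67  0.    1.27 -0.38]
```

View pics/w2.png

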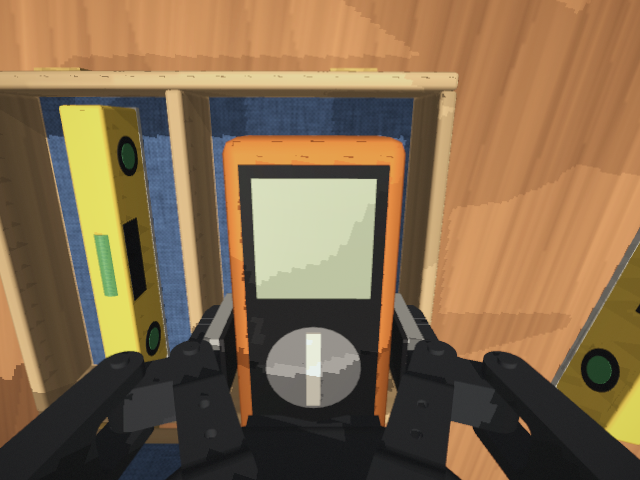

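The meter is centred between the partition (x≈180) and the end wall (x≈440), and the level stands in the narrow bay at left. Lowering.

>>> arm_command(
  rows=[
    {"tx": 0,"ty": -0.001,"tz": 0.015,"wx": 0,"wy": 0,"wz": 0,"claw": 0},
    {"tx": 0,"ty": 0,"tz": 0.02,"wx": 0,"wy": 0,"wz": 0,"claw": 0},
    {"tx": 0,"ty": 0,"tz": 0.02,"wx": 0,"wy": 0,"wz": 0,"claw": 0},
    {"tx": 0,"ty": 0,"tz": 0.012,"wx": 0,"wy": 0,"wz": 0,"claw": 0},
    {"tx": 0,"ty": 0,"tz": 0.008,"wx": 0,"wy": 0,"wz": 0,"claw": 0},
    {"tx": 0,"ty": 0,"tz": 0.004,"wx": 0,"wy": 0,"wz": 0,"claw": 0},
    {"tx": 0,"ty": 0,"tz": 0.002,"wx": 0,"wy": 0,"wz": 0,"claw": 0},
    {"tx": 0,"ty": 0,"tz": 0,"wx": 0,"wy": 0,"wz": 0,"claw": 0},
    {"tx": 0,"ty": 0,"tz": 0,"wx": 0,"wy": 0,"wz": 0,"claw": 0},
    {"tx": 0,"ty": 0,"tz": 0,"wx": 0,"wy": 0,"wz": 0,"claw": 0},
    {"tx": 0,"ty": 0,"tz": 0,"wx": 0,"wy": 0,"wz": 0,"claw": 0},
  ],
)

```text
time_s: 16.28
eef_pos: [0.5819, -0.0748, 0.0117]
tool_rot: [3.14, 0.001, 1.74]
contact_force: [1.2, 0.2, -3.6]
width: 0.0569
grasp_force: 65.4
```

>>> arm_command(
  rows=[
    {"tx": 0,"ty": 0,"tz": 0.001,"wx": 0,"wy": 0,"wz": 0,"claw": 0},
    {"tx": 0,"ty": 0,"tz": 0.001,"wx": 0,"wy": 0,"wz": 0,"claw": 0},
    {"tx": 0,"ty": 0,"tz": 0,"wx": 0,"wy": 0,"wz": 0,"claw": 0},
    {"tx": 0,"ty": 0,"tz": 0,"wx": 0,"wy": 0,"wz": 0,"claw": 0},
  ],
)

```text
time_s: 16.62
eef_pos: [0.5817, -0.0748, 0.01]
tool_rot: [3.141, 0.0, 1.74]
contact_force: [-3.8, 0.5, 6.1]
width: 0.0572
grasp_force: 66.5
```

>>> arm_command(
  rows=[
    {"tx": 0,"ty": 0,"tz": 0,"wx": 0,"wy": 0,"wz": 0,"claw": 0.7},
    {"tx": 0,"ty": 0,"tz": 0,"wx": 0,"wy": 0,"wz": 0,"claw": 0.78},
    {"tx": 0,"ty": 0,"tz": 0,"wx": 0,"wy": 0,"wz": 0,"claw": 0.83},
    {"tx": 0,"ty": 0,"tz": 0,"wx": 0,"wy": 0,"wz": 0,"claw": 0.83},
    {"tx": 0,"ty": 0,"tz": 0,"wx": 0,"wy": 0,"wz": 0,"claw": 0.83},
    {"tx": 0,"ty": 0,"tz": -0.01,"wx": 0,"wy": 0,"wz": 0,"claw": 0.83},
    {"tx": 0,"ty": 0,"tz": -0.02,"wx": 0,"wy": 0,"wz": 0,"claw": 0.83},
    {"tx": 0,"ty": 0,"tz": -0.03,"wx": 0,"wy": 0,"wz": 0,"claw": 0.83},
    {"tx": 0,"ty": 0,"tz": -0.035,"wx": 0,"wy": 0,"wz": 0,"claw": 0.83},
    {"tx": 0,"ty": 0,"tz": -0.035,"wx": 0,"wy": 0,"wz": 0,"claw": 0.83},
    {"tx": 0,"ty": 0,"tz": -0.035,"wx": 0,"wy": 0,"wz": 0,"claw": 0.5},
    {"tx": 0,"ty": 0,"tz": -0.035,"wx": 0,"wy": 0,"wz": 0,"claw": 0.2},
    {"tx": 0,"ty": 0,"tz": -0.035,"wx": 0,"wy": 0,"wz": 0,"claw": 0},
    {"tx": 0,"ty": 0,"tz": -0.035,"wx": 0,"wy": 0,"wz": 0,"claw": 0},
    {"tx": 0,"ty": 0,"tz": -0.035,"wx": 0,"wy": 0,"wz": 0,"claw": 0},
    {"tx": 0,"ty": 0,"tz": -0.035,"wx": 0,"wy": 0,"wz": 0,"claw": 0},
    {"tx": 0,"ty": 0,"tz": 0,"wx": 0,"wy": 0,"wz": 0,"claw": 0},
    {"tx": 0,"ty": 0,"tz": 0,"wx": 0,"wy": 0,"wz": 0,"claw": 0},
  ],
)

```text
time_s: 18.12
eef_pos: [0.5823, -0.0749, 0.3531]
tool_rot: [3.135, 0.003, 1.74]
contact_force: [0.7, 0.8, -0.9]
width: 0.0
grasp_force: 0.0
```

```bash
python3 - <<'E'
from h import *
st=manip.sense(); s=manip.snapshot("wrist"); W=cloud(s,st); save(s,"w3.png")
s=manip.snapshot("side"); save(s,"s2.png"); W=cloud(s)
O=np.array([.532,-.083]); yx=np.array([.9863,.165]); xx=np.array([.165,-.9863])
C=np.dstack([(W[...,:2]-O)@xx,(W[...,:2]-O)@yx,W[...,2]])
m=(abs(C[...,1])<.1)&(C[...,0]>.1)&(C[...,0]<.2)&(C[...,2]>.1)&(C[...,2]<.275); P=C[m]
c=P.mean(0); vt=np.linalg.svd(P-c,full_matrices=False)[2]; print("lid n",vt[2],c,len(P),"angle",np.arctan2(abs(vt[1,2]),0))
p=np.polyfit(P[:,2],P[:,0],1); print("slope dx/dz",p,"a",np.pi/2+np.arctan(p[0]),"maxz",P[:,2].max(),"x at max",np.polyval(p,.264))
E
python3 go.py .5604 -.2527 .33 99.5
```

```text
lid n [ 9.93544615e-01 -2.89183719e-04 -1.13441677e-01] [ 0.12968643 -0.00717165  0.20261436] 4283 angle 1.5707963267948966
slope dx/dz [0.11397905 0.10659264] a 1.6842856103516688 maxz 0.2702394184946053 x at max 0.13668310355825203
turn first [-0.0004 -0.0002  0.0032] then shift [-0.1723 -0.0496  0.0185] pos [ 0.5809 -0.0746  0.3485] w -1.8138483358504092e-05 gf 0.0 t 18.2167 q [-0.22  0.07  1.34  0.    1.73 -0.38]
```

View pics/s2.png

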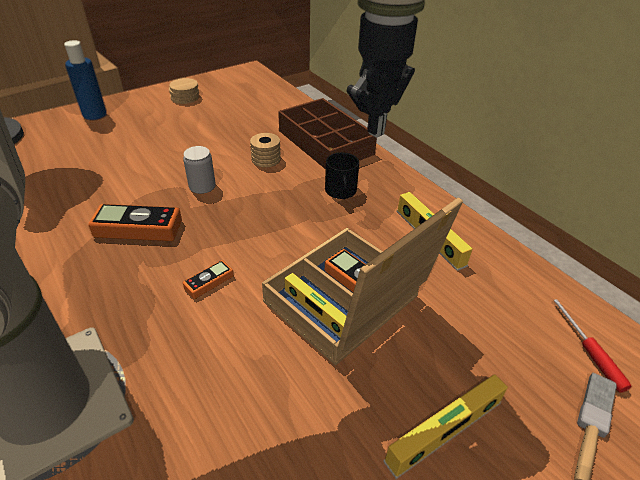

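Both items sit in the case: the level at about (318,305) and the meter at (348,263). The lid is still open at about 1.7 rad. Next I move the shut fingers behind it.

>>> arm_command(
  rows=[
    {"tx": -0.02,"ty": -0.006,"tz": 0,"wx": 0,"wy": 0,"wz": 0.003,"claw": 0},
    {"tx": -0.031,"ty": -0.009,"tz": 0,"wx": 0,"wy": 0,"wz": 0,"claw": 0},
    {"tx": -0.031,"ty": -0.009,"tz": 0,"wx": 0,"wy": 0,"wz": 0,"claw": 0},
    {"tx": -0.031,"ty": -0.009,"tz": 0,"wx": 0,"wy": 0,"wz": 0,"claw": 0},
    {"tx": -0.031,"ty": -0.009,"tz": 0,"wx": 0,"wy": 0,"wz": 0,"claw": 0},
    {"tx": -0.03,"ty": -0.008,"tz": 0,"wx": 0,"wy": 0,"wz": 0,"claw": 0},
    {"tx": 0,"ty": 0,"tz": 0,"wx": 0,"wy": 0,"wz": 0,"claw": 0},
    {"tx": 0,"ty": 0,"tz": 0,"wx": 0,"wy": 0,"wz": 0,"claw": 0},
    {"tx": 0,"ty": 0,"tz": 0.025,"wx": 0,"wy": 0,"wz": 0,"claw": 0},
    {"tx": 0,"ty": 0,"tz": 0.03,"wx": 0,"wy": 0,"wz": 0,"claw": 0},
    {"tx": 0,"ty": 0,"tz": 0.03,"wx": 0,"wy": 0,"wz": 0,"claw": 0},
    {"tx": 0,"ty": 0,"tz": 0.02,"wx": 0,"wy": 0,"wz": 0,"claw": 0},
    {"tx": 0,"ty": 0,"tz": 0,"wx": 0,"wy": 0,"wz": 0,"claw": 0},
    {"tx": 0,"ty": 0,"tz": 0,"wx": 0,"wy": 0,"wz": 0,"claw": 0},
    {"tx": 0,"ty": 0,"tz": 0,"wx": 0,"wy": 0,"wz": 0,"claw": 0},
  ],
)

```text
time_s: 19.47
eef_pos: [0.5613, -0.254, 0.2452]
tool_rot: [3.141, 0.001, 1.738]
contact_force: [-0.3, 0.9, 0.6]
width: -0.0002
grasp_force: 0.0
```

```bash
cat > arc.py <<'E'
from h import *
st=manip.sense(); O=np.array([.532,-.083]); xx=np.array([.165,-.9863]); yx=np.array([.9863,.165])
p=st["eef_pos"]; x=(p[:2]-O)@xx*1000; z=p[2]*1000; print("case x,y,z",x,(p[:2]-O)@yx*1000,z,"f",st["contact_force"])
r=190
for a in np.r_[np.arange(1.7,.01,-.1),0]:
    X=100-r*np.cos(a)+12*np.sin(a)+11; Z=57+r*np.sin(a)+12*np.cos(a)
    print(round(a,2),"X %.0f Z %.0f"%(X,Z),"tx %.1f tz %.1f"%(x-X,z-Z)); x,z=X,Z
E
python3 arc.py
```

```text
case x,y,z 173.47832551664465 0.6367554311374827 245.22103264919699 f [-0.27314822  0.932213    0.6436447 ]
1.7 X 147 Z 244 tx 26.1 tz 1.4
1.6 X 129 Z 247 tx 18.8 tz -2.7
1.5 X 110 Z 247 tx 19.0 tz -0.8
1.4 X 91 Z 246 tx 19.0 tz 1.1
1.3 X 72 Z 243 tx 18.8 tz 3.0
1.2 X 53 Z 238 tx 18.4 tz 4.9
1.1 X 36 Z 232 tx 17.8 tz 6.7
1.0 X 18 Z 223 tx 17.1 tz 8.4
0.9 X 2 Z 213 tx 16.1 tz 10.1
0.8 X -13 Z 202 tx 15.1 tz 11.6
0.7 X -27 Z 189 tx 13.8 tz 13.1
0.6 X -39 Z 174 tx 12.4 tz 14.4
0.5 X -50 Z 159 tx 10.9 tz 15.6
0.4 X -59 Z 142 tx 9.3 tz 16.6
0.3 X -67 Z 125 tx 7.6 tz 17.4
0.2 X -73 Z 107 tx 5.9 tz 18.1
0.1 X -77 Z 88 tx 4.0 tz 18.6
0.0 X -79 Z 69 tx 2.1 tz 18.9
```

>>> arm_command(
  rows=[
    {"tx": 0.007,"ty": 0,"tz": 0,"wx": 0,"wy": 0,"wz": 0,"claw": 0},
    {"tx": 0.007,"ty": 0,"tz": 0,"wx": 0,"wy": 0,"wz": 0,"claw": 0},
    {"tx": 0.007,"ty": 0,"tz": 0,"wx": 0,"wy": 0,"wz": 0,"claw": 0},
    {"tx": 0.007,"ty": 0,"tz": 0,"wx": 0,"wy": 0,"wz": 0,"claw": 0},
    {"tx": 0.009,"ty": 0,"tz": -0.001,"wx": 0,"wy": 0,"wz": 0,"claw": 0},
    {"tx": 0.01,"ty": 0,"tz": -0.001,"wx": 0,"wy": 0,"wz": 0,"claw": 0},
    {"tx": 0.01,"ty": 0,"tz": 0,"wx": 0,"wy": 0,"wz": 0,"claw": 0},
    {"tx": 0.01,"ty": 0,"tz": 0,"wx": 0,"wy": 0,"wz": 0,"claw": 0},
    {"tx": 0.01,"ty": 0,"tz": 0,"wx": 0,"wy": 0,"wz": 0,"claw": 0},
    {"tx": 0.01,"ty": 0,"tz": 0.001,"wx": 0,"wy": 0,"wz": 0,"claw": 0},
    {"tx": 0.01,"ty": 0,"tz": 0.001,"wx": 0,"wy": 0,"wz": 0,"claw": 0},
    {"tx": 0.01,"ty": 0,"tz": 0.002,"wx": 0,"wy": 0,"wz": 0,"claw": 0},
    {"tx": 0.009,"ty": 0,"tz": 0.002,"wx": 0,"wy": 0,"wz": 0,"claw": 0},
    {"tx": 0.009,"ty": 0,"tz": 0.003,"wx": 0,"wy": 0,"wz": 0,"claw": 0},
    {"tx": 0.009,"ty": 0,"tz": 0.003,"wx": 0,"wy": 0,"wz": 0,"claw": 0},
    {"tx": 0,"ty": 0,"tz": 0,"wx": 0,"wy": 0,"wz": 0,"claw": 0},
    {"tx": 0,"ty": 0,"tz": 0,"wx": 0,"wy": 0,"wz": 0,"claw": 0},
    {"tx": 0,"ty": 0,"tz": 0,"wx": 0,"wy": 0,"wz": 0,"claw": 0},
  ],
)

```text
time_s: 20.97
eef_pos: [0.5384, -0.1223, 0.2337]
tool_rot: [-3.141, -0.0, 1.737]
contact_force: [-0.5, -0.9, 1.0]
width: -0.0002
grasp_force: 0.0
```

```bash
python3 arc.py | head -1;  python3 - <<'E'
from h import *
s=manip.snapshot("side"); save(s,"s3.png"); W=cloud(s)
O=np.array([.532,-.083]); yx=np.array([.9863,.165]); xx=np.array([.165,-.9863])
C=np.dstack([(W[...,:2]-O)@xx,(W[...,:2]-O)@yx,W[...,2]])
m=(C[...,1]>-.11)&(C[...,1]<-.05)&(C[...,0]>-.1)&(C[...,0]<.2)&(C[...,2]>.1)&(C[...,2]<.275); P=C[m]
p=np.polyfit(P[:,2],P[:,0],1); print(len(P),"a",np.pi/2+np.arctan(p[0]),"max",P.max(0),P.min(0))
E
```

```text
case x,y,z 39.810947997500996 -0.16039848432127743 233.6996053300057 f [-0.45015697 -0.91434287  0.96284306]
3012 a 1.117751883316648 max [ 0.09434213 -0.05002869  0.25419928] [ 0.00808933 -0.10999096  0.1000057 ]
```

View pics/s3.png

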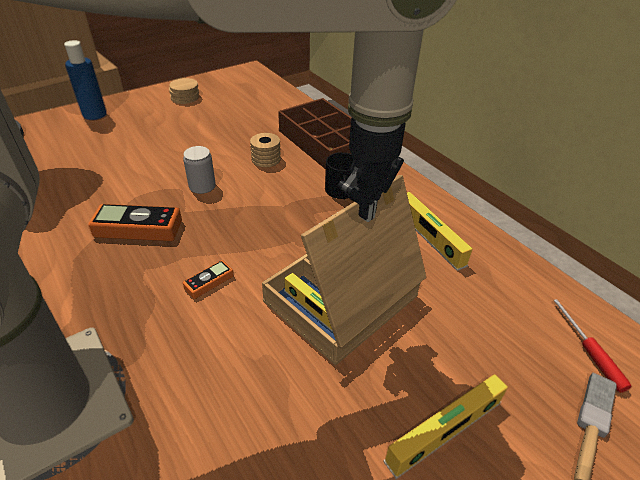

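The fingertip rests on the lid near its free edge at about (368,212), and the lid is at 1.12 rad, as planned. Continuing the arc.

>>> arm_command(
  rows=[
    {"tx": 0.01,"ty": 0,"tz": 0.005,"wx": 0,"wy": 0,"wz": 0,"claw": 0},
    {"tx": 0.012,"ty": 0,"tz": 0.006,"wx": 0,"wy": 0,"wz": 0,"claw": 0},
    {"tx": 0.016,"ty": 0,"tz": 0.01,"wx": 0,"wy": 0,"wz": 0,"claw": 0},
    {"tx": 0.015,"ty": 0,"tz": 0.0115,"wx": 0,"wy": 0,"wz": 0,"claw": 0},
    {"tx": 0.014,"ty": 0,"tz": 0.013,"wx": 0,"wy": 0,"wz": 0,"claw": 0},
    {"tx": 0.0125,"ty": 0,"tz": 0.0145,"wx": 0,"wy": 0,"wz": 0,"claw": 0},
    {"tx": 0.011,"ty": 0,"tz": 0.0155,"wx": 0,"wy": 0,"wz": 0,"claw": 0},
    {"tx": 0.009,"ty": 0,"tz": 0.0165,"wx": 0,"wy": 0,"wz": 0,"claw": 0},
    {"tx": 0.0075,"ty": 0,"tz": 0.0175,"wx": 0,"wy": 0,"wz": 0,"claw": 0},
    {"tx": 0.006,"ty": 0,"tz": 0.018,"wx": 0,"wy": 0,"wz": 0,"claw": 0},
    {"tx": 0,"ty": 0,"tz": 0,"wx": 0,"wy": 0,"wz": 0,"claw": 0},
    {"tx": 0,"ty": 0,"tz": 0,"wx": 0,"wy": 0,"wz": 0,"claw": 0},
    {"tx": 0,"ty": 0,"tz": 0,"wx": 0,"wy": 0,"wz": 0,"claw": 0},
  ],
)

```text
time_s: 22.1
eef_pos: [0.52, -0.0108, 0.1069]
tool_rot: [3.141, 0.0, 1.737]
contact_force: [1.3, 0.2, 0.6]
width: 0.0001
grasp_force: 0.0
```

```bash
python3 arc.py | head -1
```

```text
case x,y,z -73.20879426468402 0.11628134015430891 106.93633798567397 f [1.25226528 0.18834552 0.59852082]
```

>>> arm_command(
  rows=[
    {"tx": 0.002,"ty": 0,"tz": 0.009,"wx": 0,"wy": 0,"wz": 0,"claw": 0},
    {"tx": 0.002,"ty": 0,"tz": 0.009,"wx": 0,"wy": 0,"wz": 0,"claw": 0},
    {"tx": 0.001,"ty": 0,"tz": 0.008,"wx": 0,"wy": 0,"wz": 0,"claw": 0},
    {"tx": 0.001,"ty": 0,"tz": 0.006,"wx": 0,"wy": 0,"wz": 0,"claw": 0},
    {"tx": 0,"ty": 0,"tz": 0.004,"wx": 0,"wy": 0,"wz": 0,"claw": 0},
    {"tx": 0,"ty": 0,"tz": 0,"wx": 0,"wy": 0,"wz": 0,"claw": 0},
    {"tx": 0,"ty": 0,"tz": 0,"wx": 0,"wy": 0,"wz": 0,"claw": 0},
    {"tx": 0,"ty": 0,"tz": 0,"wx": 0,"wy": 0,"wz": 0,"claw": 0},
  ],
)

```text
time_s: 22.77
eef_pos: [0.5186, -0.0051, 0.07]
tool_rot: [-3.141, -0.0, 1.737]
contact_force: [0.5, 0.3, -0.5]
width: -0.0001
grasp_force: 0.0
```

>>> arm_command(
  rows=[
    {"tx": 0,"ty": 0,"tz": 0.001,"wx": 0,"wy": 0,"wz": 0,"claw": 0},
    {"tx": 0,"ty": 0,"tz": 0,"wx": 0,"wy": 0,"wz": 0,"claw": 0},
    {"tx": 0,"ty": 0,"tz": 0.001,"wx": 0,"wy": 0,"wz": 0,"claw": 0},
    {"tx": 0,"ty": 0,"tz": 0,"wx": 0,"wy": 0,"wz": 0,"claw": 0},
    {"tx": 0,"ty": 0,"tz": 0,"wx": 0,"wy": 0,"wz": 0,"claw": 0},
  ],
)

```text
time_s: 23.18
eef_pos: [0.519, -0.0051, 0.069]
tool_rot: [3.142, 0.0, 1.737]
contact_force: [-3.3, 0.1, 7.6]
width: 0.0
grasp_force: 3.5
```

>>> arm_command(
  rows=[
    {"tx": 0,"ty": 0,"tz": -0.005,"wx": 0,"wy": 0,"wz": 0,"claw": 0},
    {"tx": 0,"ty": 0,"tz": -0.025,"wx": 0,"wy": 0,"wz": 0,"claw": 0},
    {"tx": 0,"ty": 0,"tz": -0.03,"wx": 0,"wy": 0,"wz": 0,"claw": 0},
    {"tx": 0,"ty": 0,"tz": -0.03,"wx": 0,"wy": 0,"wz": 0,"claw": 0},
    {"tx": 0,"ty": 0,"tz": -0.03,"wx": 0,"wy": 0,"wz": 0,"claw": 0},
    {"tx": 0,"ty": 0,"tz": -0.02,"wx": 0,"wy": 0,"wz": 0,"claw": 0},
    {"tx": 0,"ty": 0,"tz": 0,"wx": 0,"wy": 0,"wz": 0,"claw": 0},
    {"tx": 0,"ty": 0,"tz": 0,"wx": 0,"wy": 0,"wz": 0,"claw": 0},
  ],
)

```text
time_s: 23.85
eef_pos: [0.52, -0.0052, 0.2102]
tool_rot: [3.138, 0.001, 1.737]
contact_force: [-0.2, -0.7, -0.6]
width: 0.0001
grasp_force: 0.0
```

```bash
python3 - <<'E'
from h import *
s=manip.snapshot("side"); save(s,"s4.png"); W=cloud(s)
O=np.array([.532,-.083]); yx=np.array([.9863,.165]); xx=np.array([.165,-.9863])
C=np.dstack([(W[...,:2]-O)@xx,(W[...,:2]-O)@yx,W[...,2]])
m=(abs(C[...,1])<.11)&(abs(C[...,0])<.1)&(C[...,2]>.05)&(C[...,2]<.1); P=C[m]
p=np.polyfit(P[:,0],P[:,2],1); print(len(P),p,np.median(P[:,2]))
E
```

```text
9333 [-0.01124325  0.06991111] 0.07010801385830856
```

View pics/s4.png

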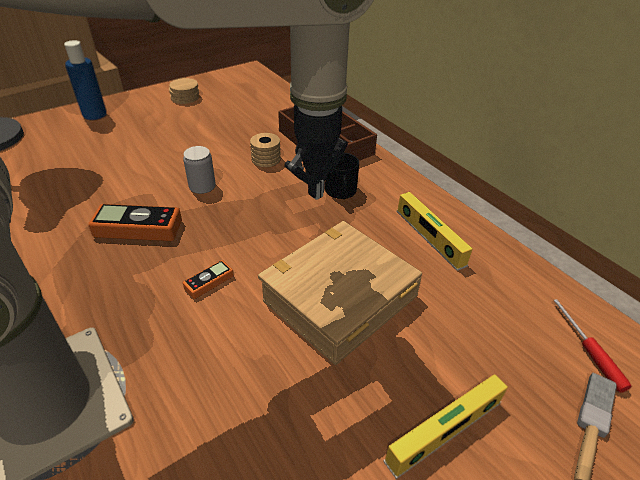

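The lid lies flat on the case at about (340,280), with a tilt of about 0.01 rad and its top at 70 mm. The bystanders are untouched.

```bash
python3 -c "
from station import manip
print(manip.close_job())"
```

```text
the job is handed in; nothing more can be done
None
```

The job is handed in after about 24 s of robot time: level in the narrow compartment, meter face up in the wide one, lid shut to about 0.01 rad by my measurement, and mug, rings and tin left alone; no verdict was returned.

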